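Close up the sliding end of a book trough and pin it

TASK

A volume has been taken out of the book trough, so close up its sliding end: pull the T-handled detent pin out of the hole where it sits, slide the end towards the row of books to the last hole it can reach before it meets them, and push the pin straight down through block and strip until its collar sits fully home, then let go. The holes must be found by feel: never force the pin, and do not shove the row or disturb anything lying around.

Things in the scene. Friction and masses are not known exactly. Their poses are not given: they have to be found in the camera images.
- trough: Book trough, fixed on the table: wooden base 160 (x) by 400 (y) by 32 mm high, origin under its centre, z up, +y along the base towards the books. Its middle is a channel closed on top by steel 6 mm thick, level with the base's top, hollow below. A ridge or gap of a few mm is left where the index strip begins, some 9 to 23 mm past the loading hole
- loading_hole (a point): Mouth of the loading hole (13 mm) where the pin starts, on the base's top at trough y = -125 mm. Three more such holes in an index strip follow along +y, nominally 36, 72 and 108 mm from it. The strip is screwed down through slots, so that all three together may sit up to 7 mm off either way along y; their place is not measured, only roughly seen between the runners of the sliding end
- end: Sliding end, slides along trough y (120 mm to the books, 12 mm back), friction about 3 N, stays where left. Origin on the base's top under its bore, axes as the trough's. Two runners 34 mm wide, 8 mm high (centres x = +-37 mm, y = -30 to 66 mm) carry a bored steel block 40 (x) by 36 by 24 mm high at the origin and a wooden panel 120 mm wide, 130 mm high, at y = 66 to 78 mm
- end_bore (a point): Centre of the top mouth of the block's vertical 13 mm bore, 24 mm above the end's origin; the bore is 24 mm deep and opens straight on to the strip
- end_face (a point): Middle of the panel's face towards the books, 78 mm along +y from the bore
- pin: Steel detent pin with T-handle, upright in the block at the start, 120 g. Origin on its axis at the underside of its collar (24 mm wide, 4 mm thick), z up to the handle. Shaft 12 mm thick, 41 mm long below the collar, its end chamfered 1 mm. Home is collar on block, balls locked below the strip. Lifted 17 mm the tip is clear of the steel top; lifted 41 mm it leaves the block
- pin_tip (a point): Tip of the pin's shaft, 41 mm below its collar. 8 mm above it two spring-loaded balls stand 2 mm proud of the shaft on its x sides. Pushing them into a bore or pulling them out of the hole takes about 10 to 15 N, sliding them in a bore 1 to 2 N. With the pin lifted 18 to 30 mm the tip is free of the strip and still in the block, and the pin can draw the sliding end along
- pin_bar (a point): Centre of the pin's handle bar, 26 mm above the pin's origin. The bar is 14 mm (pin x) by 46 mm (pin y) by 16 mm high, to be gripped across its 14 mm from above; 14 mm of thin stem are free between bar and collar
- book_a: First book of the row, next to the sliding end, standing loose on the base: 38 mm thick (y), 135 mm deep, 190 mm high, origin under its centre, axes as the trough's; two more books and a fixed wooden stop follow behind it. 450 g
- row_face (a point): Middle of the face of that first book that looks at the sliding end; its gap to end_face is what is to be closed up
- book_b: Second book of the row, 30 mm thick, 180 mm high, origin under its centre; leave alone
- book_c: Third book of the row, 26 mm thick, 186 mm high, origin under its centre; leave alone
- volume: The volume that was taken out, lying flat on the table, 135 by 190 by 32 mm, origin under its centre; leave alone
- bowl: Blue ceramic bowl, 110 mm wide, 45 mm high, origin under its centre; leave alone
- magnifier: Reading glass lying on the table, lens 76 mm wide, handle 80 mm, origin at the lens; leave alone
Things that resemble listed ones, but are neither listed nor needed, are in the scene too. What is shaped like the pin but red or turquoise is not meant. Leave any blue or purple look-alike of the book_a alone.

How it is judged:
On the way, in this order (a step that is already met when the one before it is completed fails the run):
1. the pin is pulled clear of the loading hole (z of pin in the frame of trough above 0.072 m), for 0.1 s.
2. the sliding end is closed up to within 42 mm of the row (y of row_face in the frame of end_face below 0.042 m), for 0.1 s.
At the end, for the whole second after the job is handed in: The sliding end stands less than 42 mm from the first book (one hole spacing of 36 mm and a little), the pin stands upright in its block with its collar within 1.8 mm of the block's top and its axis within 3 mm of the bore's, so that it locks through the strip, and it is at rest and released (y of row_face in the frame of end_face below 0.042 m and z of pin in the frame of end_bore below 0.0018 m and horizontal distance between pin and end_bore below 0.003 m and angle between pin's own z axis and vertical below 0.07 rad and linear speed of pin below 0.02 m/s); the robot touches nothing.
It fails at once if the pin is pressed, pulled or dragged against the trough or its sliding end with more than 40 N (contact force between pin and trough above 40 N).
It fails at once if the row of books is shoved: a book moves more than 8 mm (distance of any of book_a, book_b, book_c from where it was at the start of the episode above 0.008 m).
It fails at once if the volume, the bowl or the magnifier is moved more than 15 mm (distance of any of volume, bowl, magnifier from where it was at the start of the episode above 0.015 m).
It also fails if it takes over 64 s, if anything falls off the work surface, if the arm or the gripper's body presses on something with over 40 N, if the wrist force passes 120 N, or if a joint passes its speed limit or range.

ROBOT

A 6-joint arm with a two-finger parallel gripper is mounted at the origin on the work surface. World frame = base frame: x ahead of the robot, y to its left, z up, the work surface at z = 0. Lengths are in m, angles in rad, forces in N, time in s.
With the tool pointing down it reaches from about 0.25 to 0.725 m from the base axis. Payload 4 kg.
Tool frame: the origin (TCP) lies between the finger pads; the fingertips stand 11 mm ahead of it and the grasp point (between the pads) lies 8 mm behind it (bot.tip_extent is the distance from the TCP to the fingertips, in m); z points along the fingers, y is the line along which they close (so a half turn about z gives the same grasp; the last joint's range is limited). The gripper opens to 85 mm and grips with 20 to 120 N. Pads are 22 mm wide; open, the fingers measure 114 mm over their backs; the gripper's body (76 mm by 85 mm) begins 54 mm behind the grasp point. The pads swing forward as they close: fully open they stand 13 mm farther back than shut.
Start: joints at [1.306, 0.241, 0.005, 1.335, 0, 1.571], TCP at [0.131, 0.483, 0.242] pointing down, gripper open.
Joint ranges: [-2.72, 2.72], [-1.05, 1.87], [-1.09, 1.28], [-1.99, 2.15], [-1.42, 1.44], [-3.14, 3.14]. Speed limits (rad/s): [2.79, 2.79, 3.14, 3.14, 3.14, 3.14].

INTERFACE

Orientations are given as a unit quaternion [x, y, z, w].
In Python, from workcell import bot gives the robot as it stands. The module is installed in compiled form; this text tells all that it offers.
- The arm moves only by the tool drive_tool, never from a script. Its argument "rows" is a list of rows, each an object of numbers: "dx", "dy", "dz": the shift along the tool's x, y, z in units of 50 mm (1.0 is 50 mm); "wx", "wy", "wz": the turn, a rotation vector about the tool's x, y, z in units of 5 degrees (1.0 is 5 degrees); "hand": the finger opening in mm, from 0 to 85.4. A call has 1 to 20 rows; each row is the pose to reach, as a shift and turn from the pose commanded when the call began, along the tool's axes at that moment; what a row does not reach only later rows make up. A row lasts 1/10 s, in which the tool goes at most 50 mm and 8.59 degrees, less where a joint would pass 70% of its speed; a pose out of reach is approached as far as the arm can. A call with a gripper value outside its range is refused whole. The fingers move at their own pace and stop on an object; the grip force is fixed at half the most. Time passes only in rows, so rows that repeat a pose let the fingers close. It gives the time, the measured TCP pose, the force, the opening and the grip force at its end, in the units of the state.
- bot.get_obs(): the state, without advancing time (a new reading comes with each control period).
- bot.camera(name): name is "side" or "top" or "wrist"; returns the picture (384x512x3 uint8, red, green, blue); there is no depth.
- bot.get_calibration(name): a dict with "vfov" (degrees; the focal length in pixels is half the picture's height over the tangent of half this angle, whatever the lens; pixels are square), "cx", "cy" (the principal point, pixels), "k1" (the pictures are not rectified: a ray, as slopes to the right and down, at radius r is drawn at 1 + k1 r^2 times it, then the intrinsics apply), "origin" and "rotation" of the camera in the world; the wrist camera has in their place "mount" (4x4, takes a point from camera to tool coordinates, whose origin is the TCP and whose axes are the flange's). Camera axes: x right, y up, looking along -z (the intrinsics and any distortion apply to the point x, -y, -z); pixel columns grow to the right and rows downward; lengths in m; the calibration is good to about 2 mm. A picture is of the moment at which its call begins: read the wrist's pose just before it. get_calibration takes no time and is no camera call.
- bot.job_done(): hands the job in; it is judged then, once.
Trained networks look in the newest picture that a camera, given by its name, has taken for a name from the list of things; names that differ only in an ending like _2 or _b are one class to them, and where a whole thing is asked for, a point or a joint stands for the part that bears it (a point fixed in the world has none). Each returns a list of dicts, best first, with "score" (0 to 1); they miss things now and then, are a little off and sometimes report something else, mostly with a low value. They report only what shows in the picture. A call takes as long as a camera call. They do not tell look-alikes from the thing itself.
- bot.look_for(camera, thing): "extent" ([centre column, centre row, width, height] in pixels, round what is visible of it).
- bot.outline_of(camera, thing): "region" (384x512 bool, what is visible of it) and "extent" ([centre column, centre row, width, height] in pixels, round what is visible of it).
The state is a dict: "clock": time; "joint_pos": joint angles; "joint_vel": joint speeds; "tau": joint torques, N m; "eef_pos": TCP position; "tool_rot": TCP orientation; "ft_force": force on the tool from outside, world axes, zero at the start; "ft_torque": the same for the moment, N m; "grip_width": finger opening in m; "grasp_force": force on a finger pad.
Only numpy, scipy, OpenCV 4.12 (cv2) and the standard library are available. Lean on these libraries where they do the work, as an engineer would, in place of code of your own. Each camera call takes 0.05 s, during which the arm holds its last target. There are 200 camera calls.

## Working session

There is one attempt and no reset: what is moved stays moved. The work goes in short steps, Python scripts to look and compute and a tool call to move; the robot and the scene stay as the last step left them, time stands still between calls to the robot, and variables do not carry over. Pictures are saved under pics/ and viewed, at most 10 in all, crops included, and the job is handed in when it is done.

Besides the shell and the picture viewer there is one more tool, called after "Request:" by a JSON object that holds its "api" and its "payload". drive_tool: Moves the arm, as the interface text tells. Its arguments: {"type":"object","properties":{"rows":{"type":"array","items":{"type":"object","properties":{"dx":{"type":"number"},"dy":{"type":"number"},"dz":{"type":"number"},"wx":{"type":"number"},"wy":{"type":"number"},"wz":{"type":"number"},"hand":{"type":"number"}}}}},"required":["rows"]}

```bash
mkdir -p pics
cat > h.py <<'E'
import numpy as np, cv2
from workcell import bot
from scipy.spatial.transform import Rotation as R
def cam(name):
    c=bot.get_calibration(name)
    if 'mount' in c:
        o=bot.get_obs(); T=np.eye(4); T[:3,:3]=R.from_quat(o['tool_rot']).as_matrix(); T[:3,3]=o['eef_pos']
        M=T@np.array(c['mount']); return c,M[:3,3],M[:3,:3]
    return c,np.array(c['origin']),np.array(c['rotation']).reshape(3,3)
def f(c): return 192/np.tan(np.radians(c['vfov'])/2)
def proj(C,p):
    c,o,r=C; q=r.T@(np.array(p)-o); s=np.array([q[0],-q[1]])/-q[2]; s=s*(1+c['k1']*(s@s)); return s*f(c)+[c['cx'],c['cy']]
def ray(C,uv):
    c,o,r=C; d=(np.array(uv,float)-[c['cx'],c['cy']])/f(c); s=d.copy()
    for _ in range(20): s=d/(1+c['k1']*(s@s))
    return o,r@np.array([s[0],-s[1],-1])
def onz(C,uv,z):
    o,d=ray(C,uv); return o+d*(z-o[2])/d[2]
def save(n,im): cv2.imwrite('pics/'+n,im[:,:,::-1])
E
python3 - <<'E'
from h import *
ims=[]
for n in ['top','side','wrist']:
    im=bot.camera(n); np.save(n+'.npy',im); save(n+'.png',im)
    C=cam(n); print(n,C[0]['vfov'],C[0]['k1'],C[1].round(3),C[2].round(2).tolist())
    for t in ['pin','end','book_a','trough']:
        print(t,[(round(d['score'],2),np.round(d['extent']).tolist()) for d in bot.look_for(n,t)][:4])
print(bot.get_obs()['tool_rot'],bot.get_calibration('wrist')['mount'])
E
```

```text
Traceback (most recent call last):
  File "h.py", line 9, in cam
    return c,np.array(c['origin']),np.array(c['rotation']).reshape(3,3)
                                   ~~~~~~~~~~~~~~~~~~~~~~~~~~~~~~~^^^^^
ValueError: cannot reshape array of size 4 into shape (3,3)
```

View pics/top.png

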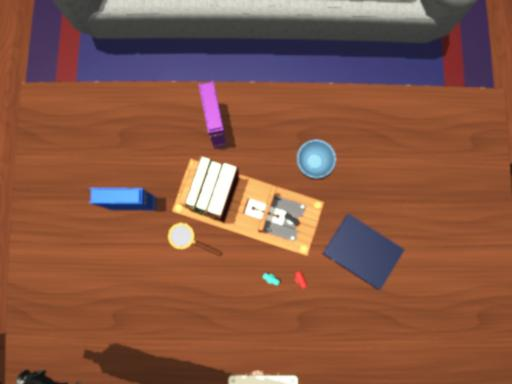

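The top view shows the trough at about (250,205), with the books at its left end (210,188) and the sliding end at about (275,215). The red (300,280) and turquoise (271,279) look-alikes lie on the table, and the blue and purple book look-alikes stand apart.

```bash
sed -i "s/np.array(c\['rotation'\]).reshape(3,3)/R.from_quat(c['rotation']).as_matrix()/" h.py
python3 - <<'E'
from h import *
for n in ['top','side','wrist']:
    im=bot.camera(n); np.save(n+'.npy',im); save(n+'.png',im)
    C=cam(n); print(n,C[0]['vfov'],C[0]['k1'],C[1].round(3),C[2].round(2).tolist())
    for t in ['pin','end','book_a','trough']:
        print(t,[(round(d['score'],2),np.round(d['extent']).tolist()) for d in bot.look_for(n,t)][:4])
    if n=='top':
        m=bot.outline_of('top','trough')[0]['region'].astype('uint8')
        T=C
        for uv in [(188,159),(323,203),(306,254),(174,210)]: print(uv,onz(C,uv,.032).round(3))
im=np.load('top.npy')[140:270,160:340]; save('topc.png',cv2.resize(im,None,fx=4.4,fy=4.4,interpolation=3))
s=np.vstack([np.load('side.npy')]); save('s.png',s)
print(bot.get_obs()['tool_rot'],bot.get_obs()['eef_pos'],np.round(bot.get_calibration('wrist')['mount'],3))
E
```

```text
top 42.224829660347794 -0.12640181624615332 [0.426 0.031 1.426] [[0.01, 0.99, -0.12], [-1.0, 0.01, 0.02], [0.02, 0.12, 0.99]]
pin [(0.51, [319.0, 158.0, 43.0, 39.0])]
end [(0.81, [283.0, 213.0, 49.0, 58.0]), (0.46, [225.0, 194.0, 31.0, 60.0])]
book_a [(0.82, [223.0, 192.0, 34.0, 57.0]), (0.82, [207.0, 188.0, 22.0, 57.0]), (0.79, [198.0, 185.0, 25.0, 54.0]), (0.7, [214.0, 116.0, 28.0, 70.0])]
trough [(0.96, [248.0, 209.0, 153.0, 95.0]), (0.52, [282.0, 214.0, 53.0, 54.0])]
(188, 159) [0.702 0.217 0.032]
(323, 203) [ 0.579 -0.168  0.032]
(306, 254) [ 0.435 -0.119  0.032]
(174, 210) [0.555 0.253 0.032]
side 53.329274093649275 -0.03723556212997115 [ 0.16  -0.734  0.64 ] [[0.87, 0.26, -0.41], [-0.49, 0.45, -0.74], [-0.01, 0.85, 0.52]]
pin [(0.67, [193.0, 242.0, 13.0, 33.0]), (0.64, [263.0, 225.0, 8.0, 15.0]), (0.61, [202.0, 266.0, 19.0, 34.0])]
end [(0.65, [258.0, 214.0, 54.0, 74.0])]
book_a [(0.83, [245.0, 133.0, 50.0, 11.0]), (0.77, [247.0, 172.0, 56.0, 68.0]), (0.65, [209.0, 147.0, 25.0, 68.0])]
trough [(0.94, [258.0, 225.0, 90.0, 96.0])]
wrist 70.63693930907759 -0.04851782281148457 [0.066 0.501 0.374] [[0.26, -0.93, -0.26], [0.97, 0.25, 0.07], [-0.0, -0.27, 0.96]]
pin []
end []
book_a []
trough []
[1.32004724e-01 9.91249087e-01 1.74234443e-05 1.41677711e-05] [0.13085999 0.48257437 0.24232889] [[ 0.001  0.964  0.267  0.068]
 [ 1.    -0.001 -0.     0.   ]
 [ 0.     0.267 -0.964 -0.131]
 [ 0.     0.     0.     1.   ]]
```

View pics/topc.png

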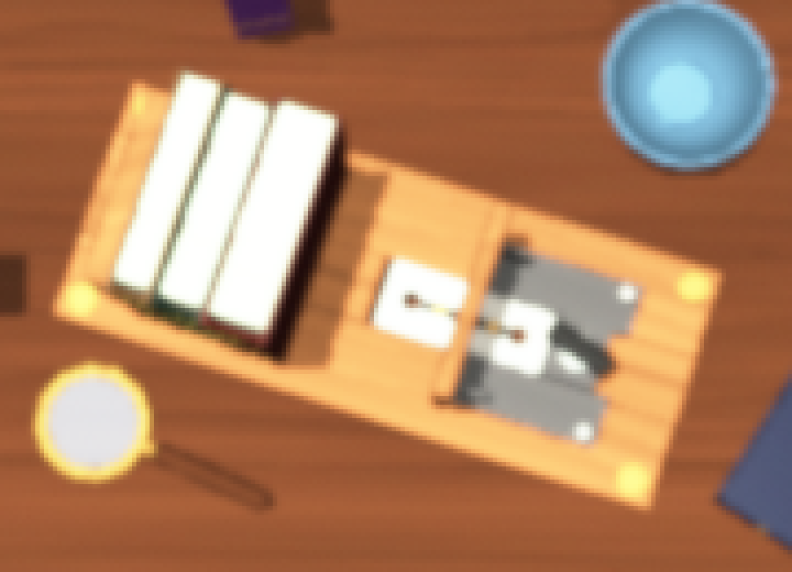

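View pics/side.png

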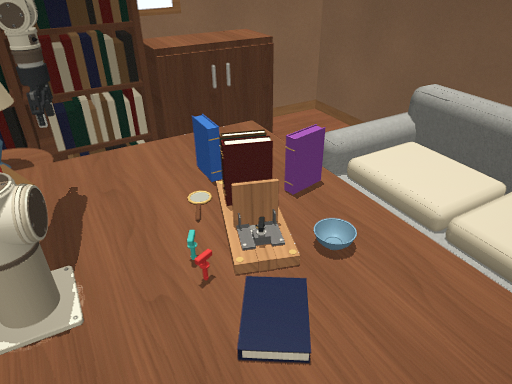

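Run:
```python
from h import *
C=cam('top')
c=np.array([.568,.046]); th=np.arctan2(.3785,.1215); ey=np.array([np.cos(th),np.sin(th)]); ex=np.array([ey[1],-ey[0]])
print('yaw',np.degrees(th)-90)
P=lambda x,y,z: proj(C,[*(c+ex*x+ey*y),z])
cr=lambda p:((p-[160,140])*4.4).round()
print('bar',cr(P(0,-125,.082) if 0 else P(0,-.125,.082)),'panel top',cr(P(-.06,-.053,.17)),cr(P(.06,-.053,.17)))
for h in (0,.036,.072,.108): print('hole',cr(P(0,-.125+h,.032)))
for n,uv,z in [('dot1',(410,300),.032),('dot2',(519,335),.032),('bar?',(585,350),.082),('bookA top left',(270,345),.222),('bookA top right',(340,118),.222),('w',(282,102),.222),('ptl',(437,402),.162),('ptr',(505,210),.162),('ptl',(437,402),.17),('runner',(605,440),.04),('runner',(640,290),.04)]:
    p=onz(C,np.array(uv)/4.4+[160,140],z)[:2]; print(n,p.round(3),'trough',(ex@(p-c)).round(4),(ey@(p-c)).round(4))
pin=c-ey*.125; print(pin)
o=bot.get_obs(); Rt=R.from_quat(o['tool_rot']).as_matrix()
print('tool shift units',Rt.T@(np.array([*pin,.242])-o['eef_pos'])/.05, 'clock',o['clock'])
des=np.c_[-np.r_[ey,0],-np.r_[ex,0],[0,0,-1]]
print(np.linalg.det(des),np.degrees(R.from_matrix(Rt.T@des).as_rotvec())/5)
```

```text
yaw -17.796836056029264
bar [576. 346.] panel top [437. 394.] [501. 198.]
hole [570. 352.]
hole [516. 335.]
hole [463. 317.]
hole [409. 300.]
dot1 [0.563 0.029] trough -0.0002 -0.0174
dot2 [ 0.541 -0.04 ] trough 0.0003 -0.0906
bar? [ 0.528 -0.079] trough -0.0004 -0.131
bookA top left [0.518 0.107] trough -0.0658 0.0426
bookA top right [0.646 0.07 ] trough 0.0668 0.0463
w [0.655 0.102] trough 0.0652 0.08
ptl [0.491 0.014] trough -0.0636 -0.0545
ptr [ 0.603 -0.025] trough 0.0552 -0.0572
ptl [0.49  0.014] trough -0.064 -0.0545
runner [ 0.474 -0.095] trough -0.0468 -0.1628
runner [ 0.569 -0.117] trough 0.0512 -0.1551
[ 0.52979466 -0.07301828]
tool shift units [-1.06085940e+01 -8.63658269e+00  6.49631919e-03] clock 0.85
1.0 [ 1.44960049e-04  5.49337436e-04 -1.74748140e+01]
```

Request:
{"api": "drive_tool", "payload": {"rows": [{"dx": -5, "dy": -4, "wz": -8, "hand": 50}, {"dx": -5, "dy": -4, "wz": -8}, {"dx": -5, "dy": -4, "wz": -8}, {"dx": -5, "dy": -4, "wz": -8}, {"dx": -10.6, "dy": -8.64, "wz": -17.47}, {"dx": -10.6, "dy": -8.64, "wz": -17.47}, {"dx": -10.6, "dy": -8.64, "wz": -17.47}, {"dx": -10.6, "dy": -8.64, "wz": -17.47}, {"dx": -10.6, "dy": -8.64, "wz": -17.47}, {"dx": -10.6, "dy": -8.64, "wz": -17.47}, {"dx": -10.6, "dy": -8.64, "wz": -17.47}, {"dx": -10.6, "dy": -8.64, "wz": -17.47}, {"dx": -10.6, "dy": -8.64, "wz": -17.47}, {"dx": -10.6, "dy": -8.64, "wz": -17.47}, {"dx": -10.6, "dy": -8.64, "wz": -17.47}, {"dx": -10.6, "dy": -8.64, "wz": -17.47}, {"dx": -10.6, "dy": -8.64, "wz": -17.47}, {"dx": -10.6, "dy": -8.64, "wz": -17.47}, {"dx": -10.6, "dy": -8.64, "wz": -17.47}, {"dx": -10.6, "dy": -8.64, "wz": -17.47}]}}

```text
invalid input at $.rows[0]: expected keys dx, dy, dz, wx, wy, wz, hand
```

Request:
{"api": "drive_tool", "payload": {"rows": [{"dx": -5, "dy": -4, "dz": 0, "wx": 0, "wy": 0, "wz": -8, "hand": 50}, {"dx": -5, "dy": -4, "dz": 0, "wx": 0, "wy": 0, "wz": -8, "hand": 50}, {"dx": -5, "dy": -4, "dz": 0, "wx": 0, "wy": 0, "wz": -8, "hand": 50}, {"dx": -5, "dy": -4, "dz": 0, "wx": 0, "wy": 0, "wz": -8, "hand": 50}, {"dx": -10.6, "dy": -8.64, "dz": 0, "wx": 0, "wy": 0, "wz": -17.47, "hand": 50}, {"dx": -10.6, "dy": -8.64, "dz": 0, "wx": 0, "wy": 0, "wz": -17.47, "hand": 50}, {"dx": -10.6, "dy": -8.64, "dz": 0, "wx": 0, "wy": 0, "wz": -17.47, "hand": 50}, {"dx": -10.6, "dy": -8.64, "dz": 0, "wx": 0, "wy": 0, "wz": -17.47, "hand": 50}, {"dx": -10.6, "dy": -8.64, "dz": 0, "wx": 0, "wy": 0, "wz": -17.47, "hand": 50}, {"dx": -10.6, "dy": -8.64, "dz": 0, "wx": 0, "wy": 0, "wz": -17.47, "hand": 50}, {"dx": -10.6, "dy": -8.64, "dz": 0, "wx": 0, "wy": 0, "wz": -17.47, "hand": 50}, {"dx": -10.6, "dy": -8.64, "dz": 0, "wx": 0, "wy": 0, "wz": -17.47, "hand": 50}, {"dx": -10.6, "dy": -8.64, "dz": 0, "wx": 0, "wy": 0, "wz": -17.47, "hand": 50}, {"dx": -10.6, "dy": -8.64, "dz": 0, "wx": 0, "wy": 0, "wz": -17.47, "hand": 50}, {"dx": -10.6, "dy": -8.64, "dz": 0, "wx": 0, "wy": 0, "wz": -17.47, "hand": 50}, {"dx": -10.6, "dy": -8.64, "dz": 0, "wx": 0, "wy": 0, "wz": -17.47, "hand": 50}]}}

```text
clock: 2.45
eef_pos: [0.5309, -0.0763, 0.2421]
tool_rot: [-0.588, 0.809, -0.001, 0.0]
ft_force: [0.0, 0.5, -0.7]
grip_width: 0.0499
grasp_force: 0.0
```

```bash
cat > w.py <<'E'
from h import *
c=np.array([.568,.046]); th=np.arctan2(.3785,.1215); ey=np.array([np.cos(th),np.sin(th)]); ex=np.array([ey[1],-ey[0]])
def tr(p): p=np.array(p)[:2]; return np.array([ex@(p-c),ey@(p-c)])
E
python3 - <<'E'
from w import *
C=cam('wrist'); im=bot.camera('wrist'); np.save('w1.npy',im); save('w1.png',im)
o=bot.get_obs(); print(o['joint_pos'],tr(o['eef_pos']),o['clock'])
for t in ['pin','pin_bar','end_bore','end']:
    print(t,[(round(d['score'],2),np.round(d['extent']).tolist()) for d in bot.look_for('wrist',t)][:3])
P=lambda x,y,z: proj(C,[*(c+ex*x+ey*y),z]).round()
print('bar corners pred',[P(x,y-.125,.090) for x in(-.007,.007) for y in (-.023,.023)])
for q in [(-.02,-.018,.056),(.02,-.018,.056),(-.054,-.03,.04),(.054,-.03,.04)]: print(q,P(q[0],q[1]-.125,q[2]))
E
```

```text
[-0.14561004  0.31556025  0.10468165  1.35713029 -0.00272293 -1.39997003] [ 0.00465345 -0.12972177] 2.5
pin [(0.97, [392.0, 113.0, 47.0, 37.0]), (0.95, [260.0, 184.0, 23.0, 42.0]), (0.8, [398.0, 185.0, 41.0, 38.0])]
pin_bar [(0.64, [262.0, 185.0, 21.0, 41.0]), (0.61, [397.0, 188.0, 40.0, 36.0]), (0.58, [392.0, 118.0, 47.0, 36.0])]
end_bore [(0.95, [262.0, 222.0, 105.0, 140.0])]
end [(0.75, [260.0, 220.0, 103.0, 138.0])]
bar corners pred [array([268., 165.]), array([268., 206.]), array([255., 165.]), array([255., 206.])]
(-0.02, -0.018, 0.056) [278. 164.]
(0.02, -0.018, 0.056) [244. 164.]
(-0.054, -0.03, 0.04) [305. 153.]
(0.054, -0.03, 0.04) [217. 153.]
```

View pics/w1.png

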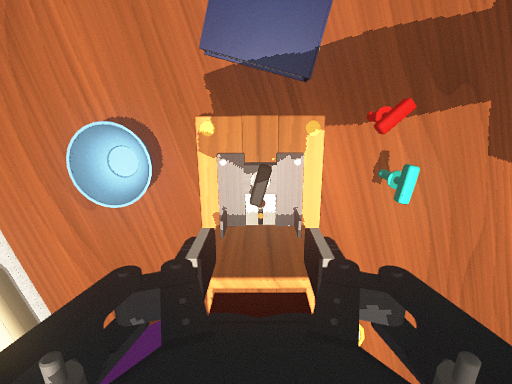

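The wrist picture shows the dark pin in the block, its bar running from about (266,168) to (256,203), so it is turned about 16° from the trough's y axis. Red (392,115) and turquoise (400,185) are the look-alikes. The dark pin between the runners is the one meant, because it stands in the sliding end's block. Next I'll confirm it in a crop and measure its angle.

Run:
```python
from w import *
C=cam('wrist'); im=np.load('w1.npy')
ms=bot.outline_of('wrist','pin')
m=min(ms,key=lambda d:abs(d['extent'][0]-261))['region']
dark=(im.max(2)<95)&cv2.dilate(m.astype('uint8'),np.ones((5,5))).astype(bool)
for nm,k in [('mask',m),('dark',dark)]:
    v,u=np.nonzero(k); pts=np.array([tr(onz(C,p,.090)) for p in zip(u,v)])
    (ctr,wh,a)=cv2.minAreaRect((pts*1e3).astype('float32')); e=np.linalg.eigh(np.cov(pts.T))[1][:,1]
    print(nm,len(u),'centroid',pts.mean(0).round(4),'rect',np.round(ctr,1),np.round(wh,1),a,'axis ang from y',np.degrees(np.arctan2(e[0],e[1])))
v=im[130:260,180:340].copy(); save('w1c.png',cv2.resize(v,None,fx=4.5,fy=4.5,interpolation=2))
o=bot.get_obs(); print(tr(o['eef_pos']),o['clock'])
```

```text
mask 560 centroid [-0.0018 -0.1252] rect [  -1.  -123.8] [45.  19.7] 80.50233459472656 axis ang from y 14.472370264662182
dark 275 centroid [-0.0038 -0.1331] rect [  -2.2 -124.6] [48.4 14.4] 75.05040740966797 axis ang from y 17.66987386474824
[-0.0013163  -0.12463113] 2.75
```

View pics/w1c.png

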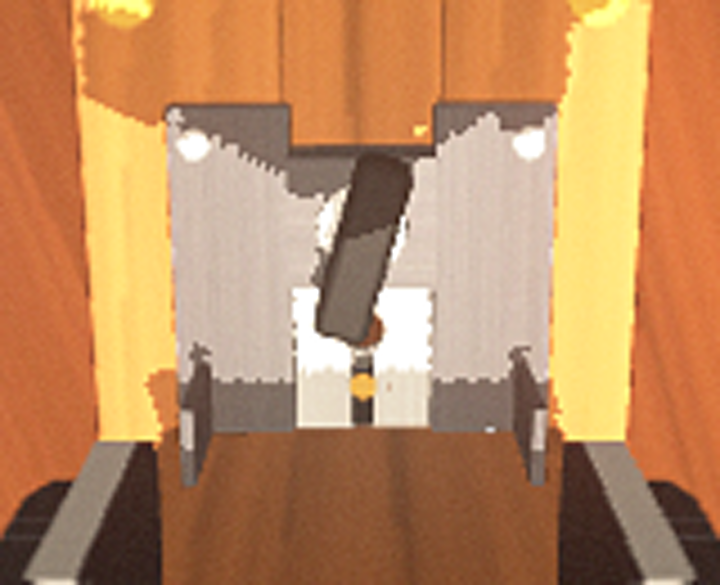

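The crop confirms it: the dark steel bar, centred at crop (365,248), stands in the sliding end's block and is turned about 14° clockwise. I'll turn the gripper to match and lower it for a closer check.

Request:
{"api": "drive_tool", "payload": {"rows": [{"dx": 0, "dy": 0, "dz": 1, "wx": 0, "wy": 0, "wz": 1.5, "hand": 40}, {"dx": 0, "dy": 0, "dz": 1.7, "wx": 0, "wy": 0, "wz": 2.9, "hand": 40}, {"dx": 0, "dy": 0, "dz": 1.7, "wx": 0, "wy": 0, "wz": 2.9, "hand": 40}, {"dx": 0, "dy": 0, "dz": 1.7, "wx": 0, "wy": 0, "wz": 2.9, "hand": 40}, {"dx": 0, "dy": 0, "dz": 1.7, "wx": 0, "wy": 0, "wz": 2.9, "hand": 40}, {"dx": 0, "dy": 0, "dz": 1.7, "wx": 0, "wy": 0, "wz": 2.9, "hand": 40}]}}

```text
clock: 3.35
eef_pos: [0.531, -0.073, 0.1599]
tool_rot: [-0.483, 0.876, -0.001, 0.002]
ft_force: [-0.2, -1.3, -0.4]
grip_width: 0.0401
grasp_force: 0.0
```

Run:
```python
from w import *
C=cam('wrist'); im=bot.camera('wrist'); np.save('w2.npy',im)
o=bot.get_obs(); 
ms=bot.outline_of('wrist','pin'); print([(d['score'],np.round(d['extent'])) for d in ms])
m=ms[0]['region']; Rt=R.from_quat(o['tool_rot']).as_matrix()
v,u=np.nonzero(m); pts=np.array([onz(C,p,.090) for p in zip(u,v)])
q=(pts-o['eef_pos'])@Rt
print('tool-frame centroid',q.mean(0).round(4),cv2.minAreaRect((q[:,:2]*1e3).astype('float32')),'trough',tr(pts.mean(0)),tr(o['eef_pos']),o['eef_pos'],o['clock'])
for z in (.09,.082): print(z,[proj(C,o['eef_pos']+Rt@np.array([x,y,o['eef_pos'][2]-z])).round() for x in(-.023,.023) for y in (-.007,.007)])
im=im.copy(); cs,_=cv2.findContours(m.astype('uint8'),0,1); im2=cv2.drawContours(np.ascontiguousarray(im),cs,-1,(255,0,0),1); save('w2.png',cv2.resize(im2[60:320,100:420],None,fx=2.2,fy=2.2))
```

```text
[(0.84, array([442., 153.,  61.,  57.])), (0.83, array([414.,  61.,  70.,  59.])), (0.63, array([260., 204.,  29.,  62.]))]
tool-frame centroid [0.0444 0.1432 0.0689] ((42.133888244628906, 136.36508178710938), (48.043312072753906, 43.32212829589844), 86.06570434570312) trough [-0.14856567 -0.1319431 ] [ 0.00092815 -0.1247398 ] [ 0.53075793 -0.07305422  0.15953788] 3.4
0.09 [array([251., 235.]), array([268., 235.]), array([250., 179.]), array([269., 179.])]
0.082 [array([251., 231.]), array([268., 231.]), array([251., 177.]), array([268., 177.])]
```

View pics/w2.png

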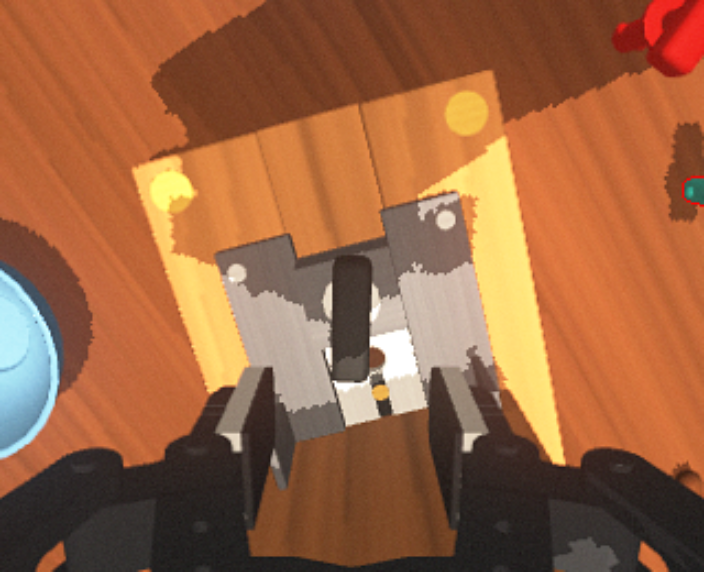

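The bar fills crop x 332–371, y 255–382, within about 1 mm of where I predicted it between the fingers and now aligned with them. I'll go down and grip it.

Request:
{"api": "drive_tool", "payload": {"rows": [{"dx": 0, "dy": 0, "dz": 0.8, "wx": 0, "wy": 0, "wz": 0, "hand": 40}, {"dx": 0, "dy": 0, "dz": 1.4, "wx": 0, "wy": 0, "wz": 0, "hand": 40}, {"dx": 0, "dy": 0, "dz": 1.6, "wx": 0, "wy": 0, "wz": 0, "hand": 40}, {"dx": 0, "dy": 0, "dz": 1.6, "wx": 0, "wy": 0, "wz": 0, "hand": 40}, {"dx": 0, "dy": 0, "dz": 1.6, "wx": 0, "wy": 0, "wz": 0, "hand": 30}, {"dx": 0, "dy": 0, "dz": 1.6, "wx": 0, "wy": 0, "wz": 0, "hand": 10}, {"dx": 0, "dy": 0, "dz": 1.6, "wx": 0, "wy": 0, "wz": 0, "hand": 10}, {"dx": 0, "dy": 0, "dz": 1.6, "wx": 0, "wy": 0, "wz": 0, "hand": 10}, {"dx": 0, "dy": 0, "dz": 1.6, "wx": 0, "wy": 0, "wz": 0, "hand": 10}]}}

```text
clock: 4.35
eef_pos: [0.531, -0.0734, 0.0793]
tool_rot: [-0.482, 0.876, -0.001, 0.002]
ft_force: [0.0, 0.6, 6.3]
grip_width: 0.0125
grasp_force: 60.0
```

Request:
{"api": "drive_tool", "payload": {"rows": [{"dx": 0, "dy": 0, "dz": -0.06, "wx": 0, "wy": 0, "wz": 0, "hand": 10}, {"dx": 0, "dy": 0, "dz": -0.12, "wx": 0, "wy": 0, "wz": 0, "hand": 10}, {"dx": 0, "dy": 0, "dz": -0.18, "wx": 0, "wy": 0, "wz": 0, "hand": 10}, {"dx": 0, "dy": 0, "dz": -0.24, "wx": 0, "wy": 0, "wz": 0, "hand": 10}, {"dx": 0, "dy": 0, "dz": -0.3, "wx": 0, "wy": 0, "wz": 0, "hand": 10}, {"dx": 0, "dy": 0, "dz": -0.36, "wx": 0, "wy": 0, "wz": 0, "hand": 10}, {"dx": 0, "dy": 0, "dz": -0.42, "wx": 0, "wy": 0, "wz": 0, "hand": 10}, {"dx": 0, "dy": 0, "dz": -0.48, "wx": 0, "wy": 0, "wz": 0, "hand": 10}, {"dx": 0, "dy": 0, "dz": -0.48, "wx": 0, "wy": 0, "wz": 0, "hand": 10}, {"dx": 0, "dy": 0, "dz": -0.48, "wx": 0, "wy": 0, "wz": 0, "hand": 10}]}}

```text
clock: 5.35
eef_pos: [0.5301, -0.0732, 0.1018]
tool_rot: [-0.482, 0.876, -0.001, 0.001]
ft_force: [3.7, -1.2, -2.5]
grip_width: 0.013
grasp_force: 60.6
```

Request:
{"api": "drive_tool", "payload": {"rows": [{"dx": -0.1, "dy": 0.02, "dz": 0, "wx": 0, "wy": 0, "wz": 0, "hand": 10}, {"dx": -0.25, "dy": 0.06, "dz": 0, "wx": 0, "wy": 0, "wz": 0, "hand": 10}, {"dx": -0.4, "dy": 0.095, "dz": 0, "wx": 0, "wy": 0, "wz": 0, "hand": 10}, {"dx": -0.55, "dy": 0.13, "dz": 0, "wx": 0, "wy": 0, "wz": 0, "hand": 10}, {"dx": -0.7, "dy": 0.17, "dz": 0, "wx": 0, "wy": 0, "wz": 0, "hand": 10}, {"dx": -0.85, "dy": 0.205, "dz": 0, "wx": 0, "wy": 0, "wz": 0, "hand": 10}, {"dx": -1.0, "dy": 0.24, "dz": 0, "wx": 0, "wy": 0, "wz": 0, "hand": 10}, {"dx": -1.12, "dy": 0.275, "dz": 0, "wx": 0, "wy": 0, "wz": 0, "hand": 10}, {"dx": -1.22, "dy": 0.3, "dz": 0, "wx": 0, "wy": 0, "wz": 0, "hand": 10}, {"dx": -1.26, "dy": 0.31, "dz": 0, "wx": 0, "wy": 0, "wz": 0, "hand": 10}, {"dx": -1.26, "dy": 0.31, "dz": 0, "wx": 0, "wy": 0, "wz": 0, "hand": 10}, {"dx": -1.26, "dy": 0.31, "dz": 0, "wx": 0, "wy": 0, "wz": 0, "hand": 10}]}}

```text
clock: 6.55
eef_pos: [0.5502, -0.0109, 0.1014]
tool_rot: [-0.482, 0.876, 0.001, 0.001]
ft_force: [4.0, -0.1, 1.2]
grip_width: 0.0127
grasp_force: 61.1
```

Run:
```python
from w import *
o=bot.get_obs(); C=cam('wrist'); im=bot.camera('wrist')
Fc=np.array(o['ft_force']); print('trough',tr(o['eef_pos']),'F x,y',ex@Fc[:2],ey@Fc[:2],Fc[2],'travel',(tr(o['eef_pos'])-tr([.531,-.0734])).round(4))
T=cam('top'); t=bot.camera('top')
a=cv2.resize(im[60:320,100:420],(400,325)); b=cv2.resize(t[140:270,160:340],(400,289),interpolation=3)
print('panel', [proj(T,[*(c+ex*x+ey*(-.053+.065)),.165]).round() for x in (-.06,.06)])
save('s1.png',np.vstack([a,b]))
```

```text
trough [ 0.00045311 -0.05961118] F x,y 3.8431720706740866 1.090527849687054 1.176256693871849 travel [-0.0008  0.0654]
panel [array([235., 222.]), array([250., 177.])]
```

View pics/s1.png

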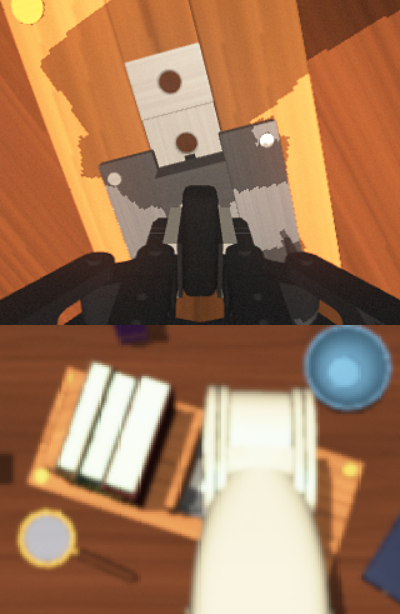

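The sliding end moved with the pin. The wrist view now shows the loading hole at shown (170,82) and the first strip hole at (186,142). In the top view the panel sits well short of the books.

Run:
```python
from w import *
C=cam('wrist')
for uv in [(170,82),(186,142)]:
    p=onz(C,np.array(uv)/1.25+[100,60],.032); print(tr(p).round(4))
```

```text
[ 0.001  -0.1243]
[ 0.0012 -0.0879]
```

Request:
{"api": "drive_tool", "payload": {"rows": [{"dx": -0.04, "dy": 0, "dz": 0, "wx": 0, "wy": 0, "wz": 0, "hand": 10}, {"dx": -0.08, "dy": 0, "dz": 0, "wx": 0, "wy": 0, "wz": 0, "hand": 10}, {"dx": -0.08, "dy": 0, "dz": 0.04, "wx": 0, "wy": 0, "wz": 0, "hand": 10}, {"dx": -0.08, "dy": 0, "dz": 0.08, "wx": 0, "wy": 0, "wz": 0, "hand": 10}, {"dx": -0.08, "dy": 0, "dz": 0.11, "wx": 0, "wy": 0, "wz": 0, "hand": 10}, {"dx": -0.08, "dy": 0, "dz": 0.13, "wx": 0, "wy": 0, "wz": 0, "hand": 10}, {"dx": -0.08, "dy": 0, "dz": 0.13, "wx": 0, "wy": 0, "wz": 0, "hand": 10}]}}

```text
clock: 7.35
eef_pos: [0.5518, -0.0082, 0.096]
tool_rot: [-0.482, 0.876, -0.0, 0.0]
ft_force: [-1.9, -2.0, 11.0]
grip_width: 0.0124
grasp_force: 62.4
```

```bash
cat > st.py <<'E'
from w import *
o=bot.get_obs(); Fc=np.array(o['ft_force']); print('trough',tr(o['eef_pos']).round(4),'z',o['eef_pos'][2].round(4),'F x,y,z',(ex@Fc[:2]).round(1),(ey@Fc[:2]).round(1),Fc[2].round(1),'travel',(tr(o['eef_pos'])-tr([.531,-.0734])).round(4),o['clock'])
E
python3 st.py
```

```text
trough [ 0.0012 -0.0566] z 0.096 F x,y,z -1.2 -2.4 11.0 travel [-0.0001  0.0684] 7.35
```

Request:
{"api": "drive_tool", "payload": {"rows": [{"dx": -0.01, "dy": 0.003, "dz": -0.02, "wx": 0, "wy": 0, "wz": 0, "hand": 10}, {"dx": -0.02, "dy": 0.005, "dz": -0.02, "wx": 0, "wy": 0, "wz": 0, "hand": 10}, {"dx": -0.03, "dy": 0.008, "dz": -0.02, "wx": 0, "wy": 0, "wz": 0, "hand": 10}, {"dx": -0.04, "dy": 0.01, "dz": -0.02, "wx": 0, "wy": 0, "wz": 0, "hand": 10}, {"dx": -0.05, "dy": 0.013, "dz": -0.02, "wx": 0, "wy": 0, "wz": 0, "hand": 10}, {"dx": -0.05, "dy": 0.013, "dz": -0.02, "wx": 0, "wy": 0, "wz": 0, "hand": 10}]}}

```text
clock: 7.95
eef_pos: [0.552, -0.0074, 0.0961]
tool_rot: [-0.482, 0.876, -0.001, -0.002]
ft_force: [-2.1, -7.2, 7.8]
grip_width: 0.0124
grasp_force: 62.0
```

```bash
python3 st.py
```

```text
trough [ 0.0011 -0.0557] z 0.0961 F x,y,z 0.2 -7.5 7.8 travel [-0.0002  0.0693] 7.95
```

Request:
{"api": "drive_tool", "payload": {"rows": [{"dx": -0.01, "dy": 0.003, "dz": -0.01, "wx": 0, "wy": 0, "wz": 0, "hand": 10}, {"dx": -0.02, "dy": 0.005, "dz": -0.01, "wx": 0, "wy": 0, "wz": 0, "hand": 10}, {"dx": -0.03, "dy": 0.008, "dz": -0.01, "wx": 0, "wy": 0, "wz": 0, "hand": 10}, {"dx": -0.04, "dy": 0.01, "dz": -0.01, "wx": 0, "wy": 0, "wz": 0, "hand": 10}, {"dx": -0.04, "dy": 0.01, "dz": -0.01, "wx": 0, "wy": 0, "wz": 0, "hand": 10}]}}

```text
clock: 8.45
eef_pos: [0.5528, -0.0043, 0.0959]
tool_rot: [-0.482, 0.876, -0.0, -0.001]
ft_force: [-0.4, -4.7, 2.7]
grip_width: 0.0129
grasp_force: 61.3
```

```bash
python3 st.py
```

```text
trough [ 0.0009 -0.0525] z 0.0959 F x,y,z 1.0 -4.6 2.7 travel [-0.0003  0.0725] 8.45
```

Request:
{"api": "drive_tool", "payload": {"rows": [{"dx": 0, "dy": 0, "dz": 0.02, "wx": 0, "wy": 0, "wz": 0, "hand": 10}, {"dx": 0, "dy": 0, "dz": 0.04, "wx": 0, "wy": 0, "wz": 0, "hand": 10}, {"dx": 0, "dy": 0, "dz": 0.04, "wx": 0, "wy": 0, "wz": 0, "hand": 10}]}}

```text
clock: 8.75
eef_pos: [0.5531, -0.0035, 0.0936]
tool_rot: [-0.482, 0.876, 0.0, -0.0]
ft_force: [0.7, -2.6, -0.3]
grip_width: 0.0128
grasp_force: 60.9
```

```bash
python3 st.py
```

```text
trough [ 0.0009 -0.0516] z 0.0936 F x,y,z 1.5 -2.3 -0.3 travel [-0.0003  0.0734] 8.75
```

The pin dropped 2.3 mm with no resistance at 73 mm of travel, so the tip is in the hole. I'll push down gently.

Request:
{"api": "drive_tool", "payload": {"rows": [{"dx": 0.01, "dy": 0, "dz": 0.03, "wx": 0, "wy": 0, "wz": 0, "hand": 10}, {"dx": 0.01, "dy": -0.01, "dz": 0.06, "wx": 0, "wy": 0, "wz": 0, "hand": 10}, {"dx": 0.01, "dy": -0.01, "dz": 0.09, "wx": 0, "wy": 0, "wz": 0, "hand": 10}, {"dx": 0.01, "dy": -0.01, "dz": 0.12, "wx": 0, "wy": 0, "wz": 0, "hand": 10}, {"dx": 0.01, "dy": -0.01, "dz": 0.15, "wx": 0, "wy": 0, "wz": 0, "hand": 10}, {"dx": 0.01, "dy": -0.01, "dz": 0.18, "wx": 0, "wy": 0, "wz": 0, "hand": 10}, {"dx": 0.01, "dy": -0.01, "dz": 0.2, "wx": 0, "wy": 0, "wz": 0, "hand": 10}]}}

```text
clock: 9.45
eef_pos: [0.5536, -0.0041, 0.0841]
tool_rot: [-0.482, 0.876, 0.0, 0.0]
ft_force: [-0.4, 1.4, 0.7]
grip_width: 0.0122
grasp_force: 61.0
```

```bash
python3 st.py
```

```text
trough [ 0.0016 -0.0521] z 0.0841 F x,y,z -0.9 1.2 0.7 travel [0.0003 0.0729] 9.45
```

Request:
{"api": "drive_tool", "payload": {"rows": [{"dx": 0, "dy": 0, "dz": 0.03, "wx": 0, "wy": 0, "wz": 0, "hand": 10}, {"dx": 0, "dy": 0, "dz": 0.06, "wx": 0, "wy": 0, "wz": 0, "hand": 10}, {"dx": 0, "dy": 0, "dz": 0.09, "wx": 0, "wy": 0, "wz": 0, "hand": 10}, {"dx": 0, "dy": 0, "dz": 0.11, "wx": 0, "wy": 0, "wz": 0, "hand": 10}, {"dx": 0, "dy": 0, "dz": 0.13, "wx": 0, "wy": 0, "wz": 0, "hand": 10}, {"dx": 0, "dy": 0, "dz": 0.13, "wx": 0, "wy": 0, "wz": 0, "hand": 10}]}}

```text
clock: 10.05
eef_pos: [0.5535, -0.0043, 0.0792]
tool_rot: [-0.482, 0.876, 0.0, 0.0]
ft_force: [-3.4, 1.5, 8.5]
grip_width: 0.0129
grasp_force: 62.1
```

```bash
python3 st.py
```

```text
trough [ 0.0016 -0.0523] z 0.0792 F x,y,z -3.7 0.3 8.5 travel [0.0003 0.0727] 10.05
```

Request:
{"api": "drive_tool", "payload": {"rows": [{"dx": 0, "dy": 0, "dz": 0.025, "wx": 0, "wy": 0, "wz": 0, "hand": 10}, {"dx": 0, "dy": 0, "dz": 0.05, "wx": 0, "wy": 0, "wz": 0, "hand": 10}, {"dx": 0, "dy": 0, "dz": 0.05, "wx": 0, "wy": 0, "wz": 0, "hand": 10}]}}

```text
clock: 10.35
eef_pos: [0.5536, -0.0042, 0.0792]
tool_rot: [-0.482, 0.876, -0.0, 0.001]
ft_force: [-9.0, 1.6, 22.0]
grip_width: 0.0128
grasp_force: 64.1
```

```bash
python3 st.py
```

```text
trough [ 0.0016 -0.0522] z 0.0792 F x,y,z -9.1 -1.3 22.0 travel [0.0004 0.0728] 10.35
```

Pressing harder (22 N) gives no further travel, and the height equals the home height at the start, so the collar is seated. I'll ease off, open the fingers and retreat straight up.

Request:
{"api": "drive_tool", "payload": {"rows": [{"dx": 0, "dy": 0, "dz": -0.04, "wx": 0, "wy": 0, "wz": 0, "hand": 10}, {"dx": 0, "dy": 0, "dz": -0.075, "wx": 0, "wy": 0, "wz": 0, "hand": 10}, {"dx": 0, "dy": 0, "dz": -0.075, "wx": 0, "wy": 0, "wz": 0, "hand": 25}, {"dx": 0, "dy": 0, "dz": -0.075, "wx": 0, "wy": 0, "wz": 0, "hand": 40}, {"dx": 0, "dy": 0, "dz": -0.075, "wx": 0, "wy": 0, "wz": 0, "hand": 40}, {"dx": 0, "dy": 0, "dz": -0.075, "wx": 0, "wy": 0, "wz": 0, "hand": 40}, {"dx": 0, "dy": 0, "dz": -0.3, "wx": 0, "wy": 0, "wz": 0, "hand": 40}, {"dx": 0, "dy": 0, "dz": -0.7, "wx": 0, "wy": 0, "wz": 0, "hand": 40}, {"dx": 0, "dy": 0, "dz": -1.2, "wx": 0, "wy": 0, "wz": 0, "hand": 40}, {"dx": 0, "dy": 0, "dz": -1.7, "wx": 0, "wy": 0, "wz": 0, "hand": 40}, {"dx": 0, "dy": 0, "dz": -2, "wx": 0, "wy": 0, "wz": 0, "hand": 40}, {"dx": 0, "dy": 0, "dz": -2, "wx": 0, "wy": 0, "wz": 0, "hand": 40}, {"dx": 0, "dy": 0, "dz": -2, "wx": 0, "wy": 0, "wz": 0, "hand": 40}]}}

```text
clock: 11.65
eef_pos: [0.5538, -0.0045, 0.1756]
tool_rot: [-0.482, 0.876, -0.0, 0.0]
ft_force: [-0.1, -0.6, -0.3]
grip_width: 0.0402
grasp_force: 0.0
```

Run:
```python
from w import *
o=bot.get_obs(); C=cam('wrist'); im=bot.camera('wrist'); t=bot.camera('top'); s=bot.camera('side')
print(o['eef_pos'],o['ft_force'],o['clock'])
a=im[60:320,60:460]; b=cv2.resize(s[110:290,180:340],(400,450),interpolation=2)
pb=lambda z:[proj(C,o['eef_pos']*[1,1,0]+np.r_[0,0,z]).round()-[60,60]]
print('pred bar centre top if home',proj(C,[.5535,-.0043,.090])-[60,60])
a=np.vstack([a,cv2.resize(t[140:270,160:340],(263,190))[:, :].repeat(1,0) if 0 else cv2.resize(t[140:270,160:340],(400,190))])
save('end.png',np.hstack([a,b]))
```

```text
[ 0.55375305 -0.00448295  0.17561779] [-0.09112168 -0.64733437 -0.31730639] 11.65
pred bar centre top if home [199.69734856 141.77835378]
```

View pics/end.png

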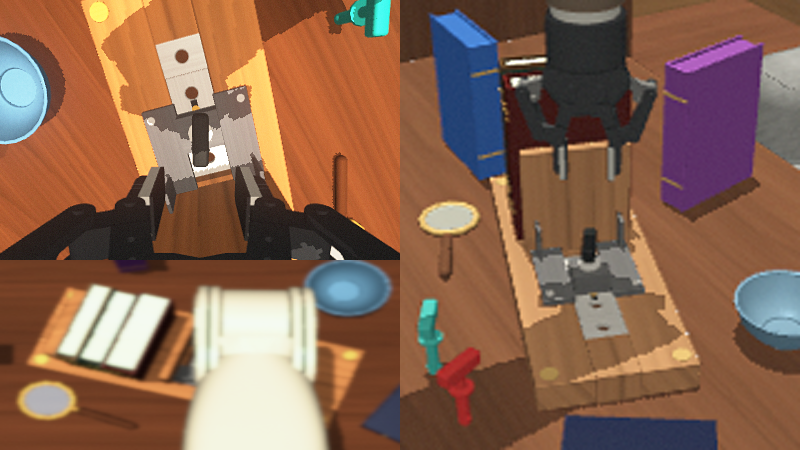

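The bar sits at (200,140) in the wrist view, against a predicted (200,142) for a seated pin. The pin is upright, there is still a gap in front of the books, and the gripper is clear. I'm handing the job in.

```bash
python3 -c "
from workcell import bot
print(bot.job_done())"
```

```text
the job is handed in; nothing more can be done
None
```

The sliding end is closed up by about 73 mm, to the last hole it can reach, leaving an estimated 17 mm to the first book; the pin is seated fully home and released, and the job is handed in (the hand-in gave no verdict).

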